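Tap a drill chuck's tapered shank home in its sleeve

ROBOT

A 6-joint arm with a two-finger parallel gripper is mounted at the origin on the work surface. World frame = base frame: x ahead of the robot, y to its left, z up, the work surface at z = 0. Lengths are in m, angles in rad, forces in N, time in s.
With the tool pointing down it reaches from about 0.35 to 0.975 m from the base axis. Payload 4.9 kg.
Tool frame: the origin (TCP) lies midway between the tips of the shut fingers; the grasp point (between the pads) lies 19 mm behind it; z points along the fingers, y is the line along which they close (so a half turn about z gives the same grasp; the last joint's range is limited). The gripper opens to 85 mm and grips with 20 to 120 N. Pads are 22 mm wide; open, the fingers measure 114 mm over their backs; the gripper's body (76 mm by 85 mm) begins 54 mm behind the grasp point. The pads swing forward as they close: fully open they stand 13 mm farther back than shut.
Start: joints at [-1.426, 0.053, 1.613, -0, 1.476, -0.119], TCP at [0.163, -0.603, 0.231] pointing down, gripper open.
Joint ranges: [-3.01, 3.01], [-1.01, 2.22], [0.06, 2.58], [-1.02, 4.17], [0.09, 2.62], [-3.14, 3.14]. Speed limits (rad/s): [2.57, 2.57, 3.14, 3.14, 3.14, 3.14].

INTERFACE

Orientations are given as a unit quaternion [w, x, y, z].
In Python, from plant import state, grab_frame, job_done, cut_out, place_of gives the robot as it stands.
- The arm moves only by the tool jog_arm, never from a script. Its argument "motion" is text: rows parted by semicolons, each of 7 numbers parted by spaces: the opening in per cent of the stroke, from 0 (shut) to 100 (fully open), then the shift along the tool's x, y, z as a fraction of full scale, then the turn, a rotation vector about the tool's x, y, z as a fraction of full scale. A call has exactly 5 rows; each row is the pose to reach, as a shift and turn from the pose commanded when the call began, along the tool's axes at that moment; what a row does not reach only later rows make up. Full scale, the value 1, is 50 cm for a shift and 1.5 rad for a turn. A row lasts 1/8 s, in which the tool goes at most 62.5 mm and 10.7 degrees, less where a joint would pass 70% of its speed; a pose out of reach is approached as far as the arm can. A call with a number of a shift or a turn outside -1 to 1 is refused whole. A call with a gripper value outside its range is refused whole. The fingers move at their own pace and stop on an object; the grip force is fixed at half the most. Time passes only in rows, so rows that repeat a pose let the fingers close, or fill a call up. It gives the time, the measured TCP pose, the force, the opening and the grip force at its end, in the units of the state.
- state(): the state, without advancing time (a new reading comes with each control period).
- grab_frame(name): name is "scene" or "top" or "wrist"; returns a dict with "color" (400x640x3 uint8, red, green, blue), "range_z" (400x640 float32, m along the optical axis (not along the pixel's ray), 0 where there is no reading), "intrinsics" (3x3 intrinsics, pixels), "world_from_camera" (4x4, takes a point from camera to world coordinates). Camera axes: x right, y up, looking along -z (the intrinsics and any distortion apply to the point x, -y, -z); pixel columns grow to the right and rows downward; lengths in m; the calibration is good to about 2 mm. A picture is of the moment at which its call begins.
- job_done(): hands the job in; it is judged then, once.
Trained networks look in the newest picture that a camera, given by its name, has taken for a name from the list of things; names that differ only in an ending like _2 or _b are one class to them, and where a whole thing is asked for, a point or a joint stands for the part that bears it (a point fixed in the world has none). Each returns a list of dicts, best first, with "p" (0 to 1); they miss things now and then, are a little off and sometimes report something else, mostly with a low value. They report only what shows in the picture. A call takes as long as a camera call. They do not tell look-alikes from the thing itself.
- cut_out(camera, thing): "pixels" (400x640 bool, what is visible of it).
- place_of(camera, thing): "at" ([x, y, z] in m, in world coordinates, good to about 4 mm: a listed point, or the origin of a listed thing).
The state is a dict: "time": time; "joint_pos": joint angles; "joint_vel": joint speeds; "joint_efforts": joint torques, N m; "tool_pos": TCP position; "tool_rot": TCP orientation; "contact_force": force on the tool from outside, world axes, zero at the start; "ft_torque": the same for the moment, N m; "gripper_width": opening from 0.0 (shut) to 1.0 (fully open); "grasp_force": force on a finger pad.
Only numpy, scipy, OpenCV 4.12 (cv2) and the standard library are available. Lean on these libraries where they do the work, as an engineer would, in place of code of your own. Each camera call takes 0.05 s, during which the arm holds its last target. There are 200 camera calls.

TASK

Take the dark drill chuck with the red band out of the wooden holder and start its tapered shank in the sleeve clamped in the vice, letting go as soon as the taper holds it up, still well proud. Then, fingers off the chuck, gently tap or slowly press its nose down with the nylon-faced drift until it bottoms on the hidden stop, and finish with one firm steady push of about 25 newtons, never more than 40. Stand the drift upright on its rubber pad again, and leave the brass centre, the jar and the wrench where they are.

Things in the scene. Friction and masses are not known exactly. Their poses are not given: they have to be found in the camera images.
- vice: Blue low drill-press vice, fixed to the bench, 170 x 100 mm, jaws 70 mm high, with a crank on its -x side reaching 126 mm from the centre (36 mm high); a bright steel tube (the sleeve, outer diameter 40 mm) stands clamped between the jaws, its flat face 95 mm above the bench. Origin: under the sleeve's axis, at bench height. z is up.
- sleeve_mouth (a point): Centre of the sleeve's flat upper face, 95 mm above the bench; z up along the bore. The mouth is 27 mm wide; from 3 mm below the face four springy steel leaves form the taper that grips the shank. A rubber-capped stop deep inside, out of sight and set differently each time, ends the shank's travel with the chuck's shoulder anywhere from 2 to 15 mm above the face.
- holder: Wooden block 200 x 70 x 55 mm, fixed to the bench, long side along its x, with two loose 29 mm holes at x = -50 and +50 mm on its centre line; the chuck stands in one and the brass centre in the other. Origin: centre of the underside.
- chuck: Drill chuck standing shank down, 103 mm tall, about 0.28 kg. Origin: centre of the shank's lower end, z up to the nose. 0-50 mm: conical shank, radius 7.1 mm at the end (1.5 mm chamfer) to 11.5 mm; 50 mm: flat shoulder, 35 mm wide; 55-91 mm: round dark body, 36 mm wide, red band, grip it here; then it narrows to the flat nose, 25 mm wide, at 103 mm.
- chuck_shoulder (a point): Centre of the chuck's shoulder (50 mm above its origin). Let go in the sleeve, the chuck stands by its own weight with the shoulder about 26 mm (23 to 29) above the sleeve's face. Pushed on, it resists by friction that grows with depth, at most 16 N, until the shank hits the hidden stop and it stops short. Friction keeps it where it was pushed.
- chuck_nose (a point): Centre of the chuck's flat nose, the striking face (103 mm above its origin). Push it down slowly, at about 15 mm/s: running onto the stop much faster strikes it with more than the allowed force.
- drift: Drift standing upright: a white nylon foot 36 mm in diameter, 28 mm tall, with a yellow band, and above it a square wooden handle 22 x 22 mm up to 115 mm (sides along its x and y). 0.25 kg. Origin: centre of the nylon striking face underneath; z runs up the handle.
- pad: Round black rubber pad, 110 mm in diameter, 4 mm thick, fixed to the bench, on which the drift stands. Origin: centre of its underside.
- centre: Brass dead centre with a conical point, 70 mm tall, in the other hole of the holder: leave it alone. Origin: its lower end.
- jar: Jar with a yellow lid, 60 mm in diameter, 70 mm tall: leave it alone. Origin: centre of the underside.
- wrench: Wrench 160 mm long, lying flat on the bench beyond the vice: leave it alone. Its length lies along its x.
Mind the look-alikes: they are no part of the job. Leave any pink look-alike of the chuck alone. Leave any green look-alike of the drift alone.

How it is judged:
On the way, in this order (a step that is already met when the one before it is completed fails the run):
1. the chuck stands released in the sleeve, upright, its shoulder still more than 15.5 mm above the sleeve's face (z of chuck_shoulder in the frame of sleeve_mouth between 0.0155 and 0.034 m and horizontal distance between chuck_shoulder and sleeve_mouth below 0.006 m and angle between chuck's own z axis and vertical below 0.15 rad and contact force between the fingers and chuck below 0.2 N), for 0.2 s.
2. the drift pushes the bottomed chuck firmly, with at least 19 N (contact force between drift and chuck above 19 N and z of chuck_shoulder in the frame of sleeve_mouth below 0.0162 m and horizontal distance between chuck_shoulder and sleeve_mouth below 0.004 m and contact force between the fingers and chuck below 0.2 N), for 0.05 s.
At the end, for the whole second after the job is handed in: The chuck is held in the sleeve where it bottomed: shoulder -0.5 to 16.2 mm above the face (as the hidden stop has it), within 4 mm of the axis and 0.06 rad of square, at rest; the drift stands upright (within 0.1 rad) on the pad, within 45 mm of its centre, at rest and released (z of chuck_shoulder in the frame of sleeve_mouth between -0.0005 and 0.0162 m and horizontal distance between chuck_shoulder and sleeve_mouth below 0.004 m and angle between the z axis of chuck and the z axis of sleeve_mouth, either way round below 0.06 rad and linear speed of each of chuck, drift below 0.02 m/s and horizontal distance between drift and pad below 0.045 m and angle between drift's own z axis and vertical below 0.1 rad and height (world z) of drift below 0.01 m); the robot touches nothing.
It fails at once if the drift presses or strikes the chuck with more than 40 N (contact force between drift and chuck above 40 N).
It fails at once if the fingers touch the chuck while it stands in the sleeve with its shoulder less than 14.5 mm above the face (contact force between the fingers and chuck above 0.5 N and horizontal distance between chuck_shoulder and sleeve_mouth below 0.01 m and z of chuck_shoulder in the frame of sleeve_mouth between -0.02 and 0.0145 m).
It fails at once if the brass centre, the jar or the wrench is moved more than 20 mm (distance of any of centre, jar, wrench from where it was at the start of the episode above 0.02 m).
It also fails if it takes over 64 s, if anything falls off the work surface, if the arm or the gripper's body presses on something with over 40 N, if the wrist force passes 120 N, or if a joint passes its speed limit or range.

## Working session

There is one attempt and no reset: what is moved stays moved. The work goes in short steps, Python scripts to look and compute and a tool call to move; the robot and the scene stay as the last step left them, time stands still between calls to the robot, and variables do not carry over. Pictures are saved under pics/ and viewed, at most 10 in all, crops included, and the job is handed in when it is done.

Besides the shell and the picture viewer there is one more tool, called after "Call:" as name(argument=value, ...) on one line, values as JSON. jog_arm: Moves the arm, as the interface text tells. Shift numbers are shares of 50 cm and turn numbers shares of 1.5 rad, none past 1 either way. Its arguments: {"type":"object","properties":{"motion":{"type":"string"}},"required":["motion"]}

```bash
ls; mkdir -p pics; cat > h.py <<'E'
import numpy as np, cv2
from plant import state, grab_frame, job_done, cut_out, place_of
def cloud(f):
    K=f["intrinsics"];T=f["world_from_camera"];z=f["range_z"]
    v,u=np.mgrid[0:400,0:640]
    p=np.stack([(u-K[0,2])/K[0,0]*z,-(v-K[1,2])/K[1,1]*z,-z],-1)
    return p@T[:3,:3].T+T[:3,3]
def save(f,n): cv2.imwrite(f"pics/{n}.png",f["color"][:,:,::-1])
E
python3 - <<'E'
from h import *
np.set_printoptions(precision=4,suppress=True)
for c in ["top","scene"]:
    f=grab_frame(c);save(f,c+"0");P=cloud(f);print(c,f["world_from_camera"][:3,3])
    np.savez(c+"0.npz",P=P,c=f["color"])
    for t in ["chuck","sleeve_mouth","holder","drift","pad","centre","jar","wrench","vice"]:
        print(t,[(np.array(r["at"]).round(3).tolist(),round(r["p"],2)) for r in place_of(c,t)])
print(state())
E
```

```text
pics
top [0.4964 0.0186 1.1754]
chuck [([0.657, 0.394, 0.003], 0.66), ([0.584, 0.303, 0.005], 0.58)]
sleeve_mouth [([0.596, -0.05, 0.094], 0.76)]
holder [([0.533, 0.305, -0.002], 0.63)]
drift [([0.493, -0.394, 0.004], 0.72), ([0.515, -0.279, -0.001], 0.67)]
pad [([0.51, -0.271, 0.002], 0.87)]
centre [([0.479, 0.303, 0.014], 0.55)]
jar [([0.747, -0.196, 0.004], 0.86)]
wrench [([0.749, 0.179, -0.001], 0.57), ([0.577, 0.3, 0.056], 0.29)]
vice [([0.593, -0.05, -0.003], 0.93)]
scene [1.0563 0.5054 0.6928]
chuck [([0.654, 0.395, 0.001], 0.68), ([0.508, -0.273, 0.001], 0.48)]
sleeve_mouth [([0.599, -0.05, 0.095], 0.76)]
holder [([0.527, 0.306, -0.006], 0.68)]
drift [([0.494, -0.392, -0.005], 0.75), ([0.513, -0.281, 0.003], 0.57)]
pad [([0.507, -0.274, -0.001], 0.56)]
centre [([0.482, 0.306, 0.015], 0.72)]
jar [([0.748, -0.196, 0.003], 0.9)]
wrench [([0.751, 0.177, -0.002], 0.91)]
vice [([0.595, -0.054, 0.004], 0.61)]
{'time': 1.0, 'joint_pos': array([-1.426 ,  0.0527,  1.6129, -0.    ,  1.476 , -0.119 ]), 'joint_vel': array([ 0.0023,  0.0007, -0.0019,  0.0002, -0.0019, -0.0006]), 'joint_efforts': array([ -0.0015, -39.3705, -37.0467,  -0.0002,   0.0006,   0.    ]), 'tool_pos': array([ 0.163 , -0.6034,  0.2313]), 'tool_rot': array([0.    , 0.9913, 0.1315, 0.    ]), 'contact_force': array([ 0.2498, -0.1476,  0.9069]), 'ft_torque': array([ 0.0158,  0.0062, -0.0115]), 'grasp_force': 0.0, 'gripper_width': 1.0009257101940219}
```

View both.

```bash
python3 - <<'E'
from h import *
a=cv2.imread("pics/top0.png");b=cv2.imread("pics/scene0.png")
cv2.imwrite("pics/both.png",cv2.resize(np.vstack([a,b]),(480,600),interpolation=cv2.INTER_AREA))
np.set_printoptions(precision=4,suppress=True)
P=np.load("top0.npz")["P"]
def fit(c,z0,z1,r=.05):
    m=(np.hypot(P[...,0]-c[0],P[...,1]-c[1])<r)&(P[...,2]>z0)&(P[...,2]<z1)
    q=P[m]
    rect=cv2.minAreaRect(q[:,:2].astype(np.float32))
    return m.sum(),np.median(q,0),(q.min(0)+q.max(0))/2,rect
print("chuck nose",fit((.58,.303),.1,.14)); print("pink",fit((.657,.394),.09,.2))
print("sleeve",fit((.596,-.05),.088,.105,.03))
print("drift",fit((.513,-.28),.105,.14)); print("drift2",fit((.493,-.394),.1,.14))
print("holder",fit((.53,.305),.045,.062,.14))
E
```

```text
chuck nose (np.int64(125), array([0.5784, 0.2998, 0.1075]), array([0.5802, 0.2999, 0.1065]), ((0.5799422860145569, 0.30038002133369446), (0.028670797124505043, 0.03263233229517937), 74.02813720703125))
pink (np.int64(153), array([0.6529, 0.3916, 0.1014]), array([0.6538, 0.3951, 0.1   ]), ((0.6535454392433167, 0.39379915595054626), (0.032813798636198044, 0.03400580957531929), 51.87042236328125))
sleeve (np.int64(124), array([ 0.5933, -0.0505,  0.095 ]), array([ 0.5929, -0.0505,  0.0949]), ((0.5929387807846069, -0.05048276484012604), (0.03696304187178612, 0.03687623515725136), 1.0772770643234253))
drift (np.int64(86), array([ 0.5141, -0.2774,  0.1193]), array([ 0.5143, -0.2781,  0.1143]), ((0.5141633152961731, -0.27849459648132324), (0.02129456400871277, 0.021904759109020233), 33.21299743652344))
drift2 (np.int64(94), array([ 0.4911, -0.3918,  0.1147]), array([ 0.491 , -0.3939,  0.1101]), ((0.49182212352752686, -0.39409518241882324), (0.022482195869088173, 0.02153882011771202), 61.80516815185547))
holder (np.int64(1787), array([0.5236, 0.3005, 0.0556]), array([0.5376, 0.3257, 0.0536]), ((0.5374348163604736, 0.3298010528087616), (0.1252567172050476, 0.21341513097286224), 87.32389068603516))
```

View pics/both.png

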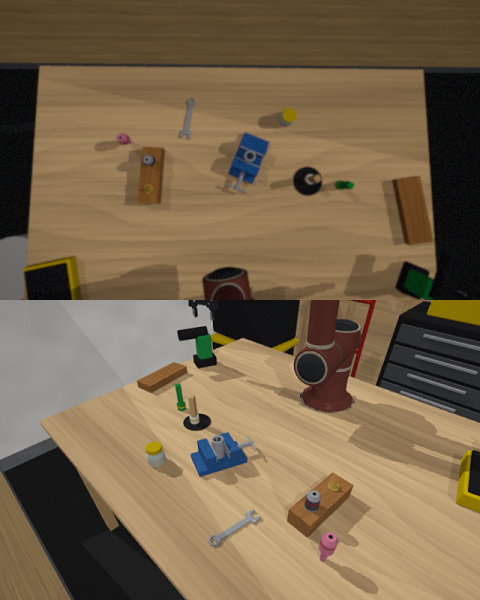

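Call:
jog_arm(motion="100 0.638 -0.763 0 0 0 0.176; 100 0.638 -0.763 0 0 0 0.176; 100 0.638 -0.763 0 0 0 0.176; 100 0.638 -0.763 0 0 0 0.176; 100 0.638 -0.763 0 0 0 0.176")

```text
time: 1.62
tool_pos: [0.2945, -0.3179, 0.2315]
tool_rot: [0.0, 1.0, -0.0, 0.0]
contact_force: [2.0, 0.1, -0.4]
gripper_width: 1.0
grasp_force: 0.0
```

```bash
cat >> h.py <<'E'
from scipy.spatial.transform import Rotation as Ro
def to(p,h=None):
    "shift and turn fractions to reach TCP p, tool down, with tool x heading h"
    s=state();q=s["tool_rot"];R=Ro.from_quat([q[1],q[2],q[3],q[0]])
    d=R.inv().apply(np.array(p)-s["tool_pos"])/.5
    cur=R.apply([1,0,0]);hc=np.arctan2(cur[1],cur[0])
    h=hc if h is None else h
    T=Ro.from_matrix([[np.cos(h),np.sin(h),0],[np.sin(h),-np.cos(h),0],[0,0,-1]])
    print("shift",d.round(4),"turn",((R.inv()*T).as_rotvec()/1.5).round(4),"heading",round(hc,4),"pos",s["tool_pos"].round(4),"F",s["contact_force"].round(2),"t",round(s["time"],2))
E
python3 -c "
from h import *
to((.58,.30,.23),0)"
```

```text
shift [ 0.5699 -1.2363  0.0027] turn [ 0.0004 -0.0005 -0.0006] heading -0.0009 pos [ 0.2945 -0.3179  0.2315] F [ 1.97  0.15 -0.39] t 1.62
```

Call:
jog_arm(motion="100 0.3 -0.65 0 0 0 0; 100 0.3 -0.65 0 0 0 0; 100 0.3 -0.65 0 0 0 0; 100 0.3 -0.65 0 0 0 0; 100 0.3 -0.65 0 0 0 0")

```text
time: 2.25
tool_pos: [0.4256, -0.0339, 0.2318]
tool_rot: [0.0, 1.0, -0.0, 0.001]
contact_force: [1.2, -1.4, 0.5]
gripper_width: 0.999
grasp_force: 0.0
```

```bash
python3 -c "
from h import *
to((.58,.30,.23),0)"
```

```text
shift [ 0.3087 -0.6679  0.0038] turn [ 0.0004 -0.0012 -0.0001] heading -0.0002 pos [ 0.4256 -0.0339  0.2318] F [ 1.18 -1.36  0.52] t 2.25
```

Call:
jog_arm(motion="100 0.31 -0.668 0 0 0 0; 100 0.31 -0.668 0 0 0 0; 100 0.31 -0.668 0 0 0 0; 100 0.31 -0.668 0 0 0 0; 100 0.31 -0.668 0 0 0 0")

```text
time: 2.88
tool_pos: [0.5573, 0.2497, 0.2315]
tool_rot: [0.0, 1.0, 0.0, 0.0]
contact_force: [1.0, -0.7, 1.3]
gripper_width: 0.998
grasp_force: 0.0
```

Call:
jog_arm(motion="100 0 -0.06 0.0 0 0 0; 100 0 -0.06 0.0 0 0 0; 100 0 -0.06 0 0 0 0; 100 0 -0.06 0 0 0 0; 100 0 -0.06 0 0 0 0")

```text
time: 3.5
tool_pos: [0.5567, 0.2765, 0.2316]
tool_rot: [-0.0, 1.0, -0.001, 0.0]
contact_force: [0.2, -0.3, 0.9]
gripper_width: 0.998
grasp_force: 0.0
```

```bash
python3 -c "
from h import *
to((.58,.30,.23),0)
f=grab_frame('wrist');save(f,'w1');P=cloud(f)
print(f['world_from_camera'])
print(place_of('wrist','chuck'),place_of('wrist','chuck_nose'))
m=(np.hypot(P[...,0]-.58,P[...,1]-.30)<.04)&(P[...,2]>.102)&(P[...,2]<.13)
q=P[m];print(m.sum(),np.median(q,0),(q.min(0)+q.max(0))/2,cv2.minEnclosingCircle(q[:,:2].astype(np.float32)))
"
```

```text
shift [ 0.0465 -0.047   0.0032] turn [-0.     -0.0003 -0.001 ] heading -0.0016 pos [0.5567 0.2765 0.2316] F [ 0.15 -0.32  0.9 ] t 3.5
[[-1.02161411e-03  9.55499037e-01  2.94992452e-01  6.32415573e-01]
 [-9.99999327e-01 -8.14214402e-04 -8.25893492e-04  2.76946846e-01]
 [-5.48953333e-04 -2.94993098e-01  9.55499226e-01  3.75504364e-01]
 [ 0.00000000e+00  0.00000000e+00  0.00000000e+00  1.00000000e+00]]
[{'at': [0.5791, 0.3007, 0.0061], 'p': 0.82}, {'at': [0.6591, 0.3947, -0.0011], 'p': 0.74}, {'at': [0.7462, 0.1786, -0.003], 'p': 0.6}] [{'at': [0.6571, 0.3959, 0.1025], 'p': 0.82}, {'at': [0.579, 0.3008, 0.1053], 'p': 0.64}, {'at': [0.5816, 0.3019, 0.0051], 'p': 0.59}]
789 [0.58247801 0.3023357  0.10889464] [0.58160682 0.30262924 0.10666044] ((0.5815434455871582, 0.3026312291622162), 0.015682071447372437)
```

View pics/w1.png

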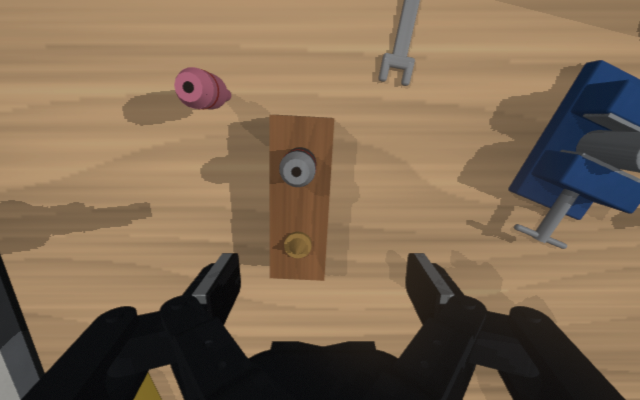

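Call:
jog_arm(motion="100 0.049 -0.051 0.06 0 0 0; 100 0.049 -0.051 0.15 0 0 0; 100 0.049 -0.051 0.24 0 0 0; 100 0.049 -0.051 0.31 0 0 0; 100 0.049 -0.051 0.343 0 0 0")

```text
time: 4.28
tool_pos: [0.5797, 0.3023, 0.0571]
tool_rot: [0.001, 1.0, -0.0, -0.002]
contact_force: [0.5, 0.3, 0.5]
gripper_width: 1.0
grasp_force: 0.0
```

Call:
jog_arm(motion="100 0 0 0 0 0 0; 0 0 0 0 0 0 0; 0 0 0 0 0 0 0; 0 0 0 0 0 0 0; 0 0 0 0 0 0 0")

```text
time: 4.9
tool_pos: [0.5822, 0.3032, 0.0617]
tool_rot: [-0.0, 1.0, -0.0, 0.001]
contact_force: [-1.0, -1.4, 6.2]
gripper_width: 0.41
grasp_force: 60.1
```

Call:
jog_arm(motion="0 0 0 -0.06 0 0 0; 0 0 0 -0.16 0 0 0; 0 0 0 -0.26 0 0 0; 0 0 0 -0.34 0 0 0; 0 0 0 -0.34 0 0 0")

```text
time: 5.52
tool_pos: [0.5828, 0.3038, 0.2339]
tool_rot: [-0.001, 1.0, -0.0, 0.003]
contact_force: [0.6, 0.8, -2.6]
gripper_width: 0.403
grasp_force: 60.2
```

Call:
jog_arm(motion="0 0.02 0.5 0 0 0 0; 0 0.02 0.5 0 0 0 0; 0 0.02 0.5 0 0 0 0; 0 0.02 0.5 0 0 0 0; 0 0.02 0.5 0 0 0 0")

```text
time: 6.15
tool_pos: [0.5896, 0.0491, 0.2259]
tool_rot: [0.0, 1.0, -0.003, -0.003]
contact_force: [-0.2, 1.3, -3.0]
gripper_width: 0.408
grasp_force: 61.1
```

```bash
python3 -c "
from h import *
to((.594,-.05,.23),0);print(state()['gripper_width'],state()['grasp_force'])
f=grab_frame('wrist');save(f,'w2');P=cloud(f);np.save('w2.npy',P)
print(place_of('wrist','sleeve_mouth'),place_of('wrist','chuck_shoulder')[:1],place_of('wrist','chuck_nose')[:1])
m=(np.hypot(P[...,0]-.594,P[...,1]+.05)<.026)&(P[...,2]>.09)&(P[...,2]<.1)
q=P[m];print(m.sum(),np.median(q,0),(q.min(0)+q.max(0))/2,cv2.minEnclosingCircle(q[:,:2].astype(np.float32)))
"
```

```text
shift [ 0.01    0.1981 -0.0081] turn [ 0.0004  0.0036 -0.0042] heading -0.0063 pos [0.5896 0.0491 0.2259] F [-0.19  1.28 -3.  ] t 6.15
0.40825910693571144 61.126249437220395
[{'at': [0.5893, -0.0528, 0.0946], 'p': 0.75}, {'at': [0.4804, 0.3058, 0.0113], 'p': 0.46}] [{'at': [0.6548, 0.3931, 0.052], 'p': 0.86}] [{'at': [0.5893, 0.0492, 0.2704], 'p': 0.65}]
917 [ 0.59611201 -0.04895625  0.09550753] [ 0.59587244 -0.0489379   0.09404828] ((0.5954372882843018, -0.04877343773841858), 0.02001226879656315)
```

View pics/w2.png

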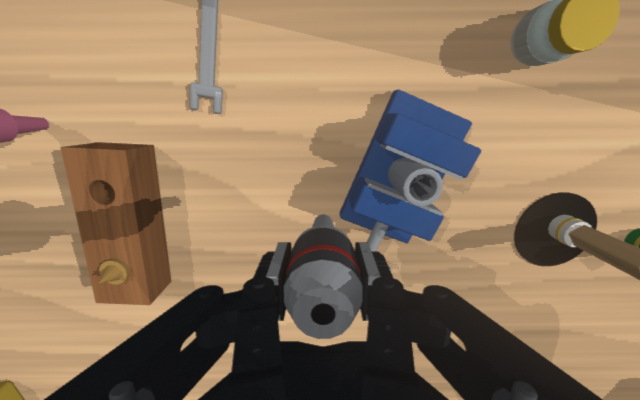

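```bash
python3 -c "
import numpy as np
P=np.load('w2.npy')
for u,v in [(295,300),(310,296),(323,296),(340,296),(350,305),(345,325),(300,325),(323,222),(323,232)]: print(u,v,P[v,u].round(4))
"
```

```text
295 300 [0.5949 0.0607 0.2727]
310 296 [0.5973 0.0547 0.2735]
323 296 [0.5963 0.0495 0.2722]
340 296 [0.5975 0.0429 0.2739]
350 305 [0.5928 0.0388 0.2732]
345 325 [0.5827 0.0405 0.2727]
300 325 [0.5835 0.059  0.2736]
323 222 [0.5976 0.0495 0.1945]
323 232 [0.6067 0.0494 0.2322]
```

Call:
jog_arm(motion="0 0.011 0.1 0 0 0 0.004; 0 0.011 0.198 0 0 0 0.004; 0 0.011 0.198 0 0 0 0.004; 0 0.011 0.198 0 0 0 0.004; 0 0.011 0.198 0 0 0 0.004")

```text
time: 6.98
tool_pos: [0.5965, -0.0443, 0.2295]
tool_rot: [-0.0, 1.0, -0.002, -0.0]
contact_force: [-0.6, 0.4, -3.1]
gripper_width: 0.405
grasp_force: 61.6
```

```bash
python3 -c "
from h import *
to((.595,-.0495,.13),0)"
```

```text
shift [-0.0029  0.0105  0.199 ] turn [-0.0003  0.0003 -0.0026] heading -0.0039 pos [ 0.5965 -0.0443  0.2295] F [-0.63  0.36 -3.1 ] t 6.97
```

Call:
jog_arm(motion="0 -0.003 0.0105 0 0 0 0; 0 -0.003 0.0105 0.05 0 0 0; 0 -0.003 0.0105 0.1 0 0 0; 0 -0.003 0.0105 0.12 0 0 0; 0 -0.003 0.0105 0.12 0 0 0")

```text
time: 7.6
tool_pos: [0.5946, -0.051, 0.1692]
tool_rot: [-0.0, 1.0, -0.003, -0.001]
contact_force: [0.8, -0.8, -2.1]
gripper_width: 0.403
grasp_force: 61.6
```

```bash
python3 -c "
from h import *
to((.595,-.0495,.13),0)
f=grab_frame('scene');P=cloud(f)
c=f['color'];np.savez('s3.npz',P=P,c=c);T=np.linalg.inv(f['world_from_camera']);K=f['intrinsics']
x=T[:3,:3]@np.array([.595,-.05,.12])+T[:3,3];u=int(K[0,0]*x[0]/-x[2]+K[0,2]);v=int(-K[1,1]*x[1]/-x[2]+K[1,2]);print(u,v)
cv2.imwrite('pics/s3.png',cv2.resize(c[max(v-60,0):v+60,u-80:u+80,::-1],None,fx=4,fy=4))"
```

```text
shift [ 0.0009 -0.003   0.0784] turn [-0.0002  0.001  -0.0039] heading -0.0059 pos [ 0.5946 -0.051   0.1692] F [ 0.81 -0.75 -2.08] t 7.6
288 176
```

View pics/s3.png

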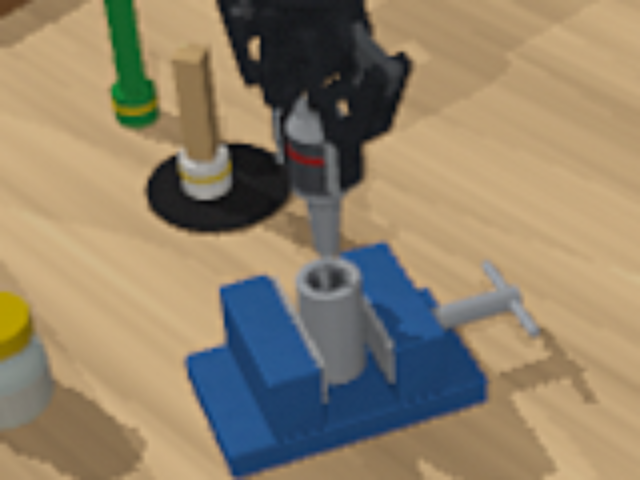

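Call:
jog_arm(motion="0 0.001 -0.002 0.02 0 0 0; 0 0.001 -0.002 0.04 0 0 0; 0 0.001 -0.002 0.06 0 0 0; 0 0.001 -0.002 0.075 0 0 0; 0 0.001 -0.002 0.08 0 0 0")

```text
time: 8.28
tool_pos: [0.5958, -0.0503, 0.1296]
tool_rot: [-0.0, 1.0, -0.003, 0.0]
contact_force: [0.6, 0.3, -0.2]
gripper_width: 0.404
grasp_force: 61.6
```

Call:
jog_arm(motion="0 0 0 0 0 0 0; 0 0 0 0 0 0 0; 0 0 0 0 0 0 0; 0 0 0 0.002 0 0 0; 0 0 0 0.002 0 0 0")

```text
time: 8.9
tool_pos: [0.5958, -0.0503, 0.1294]
tool_rot: [0.0, 1.0, -0.003, 0.0]
contact_force: [0.2, 1.3, -1.3]
gripper_width: 0.408
grasp_force: 61.6
```

```bash
python3 -c "
from h import *
to((.595,-.0495,.127),0)
f=grab_frame('wrist');P=cloud(f);save(f,'w4')
for u,v in [(295,300),(310,296),(340,296),(350,305),(345,325),(300,325)]: print(P[v,u].round(4))
print(place_of('wrist','chuck_nose'))
f=grab_frame('scene');P=cloud(f);save(f,'s4');print(place_of('scene','chuck_shoulder'))"
```

```text
shift [-0.0016 -0.0015  0.0048] turn [ 0.     -0.0005 -0.0041] heading -0.0062 pos [ 0.5958 -0.0503  0.1294] F [ 0.2   1.33 -1.35] t 8.9
[ 0.601  -0.0387  0.1765]
[ 0.6028 -0.0447  0.1764]
[ 0.6035 -0.0565  0.1775]
[ 0.5987 -0.0606  0.1766]
[ 0.5904 -0.0586  0.1782]
[ 0.5885 -0.0402  0.1759]
[{'at': [0.595, -0.051, 0.1699], 'p': 0.74}, {'at': [0.5921, -0.0488, 0.0718], 'p': 0.16}]
[{'at': [0.5957, -0.0486, 0.1258], 'p': 0.82}, {'at': [0.6556, 0.4003, 0.0469], 'p': 0.78}]
```

Call:
jog_arm(motion="0 0 0 0.002 0 0 0; 0 0 0 0.004 0 0 0; 0 0 0 0.005 0 0 0; 0 0 0 0.005 0 0 0; 0 0 0 0.005 0 0 0")

```text
time: 9.72
tool_pos: [0.5957, -0.0503, 0.1265]
tool_rot: [0.0, 1.0, -0.003, 0.0]
contact_force: [1.7, 0.9, 0.8]
gripper_width: 0.409
grasp_force: 61.7
```

Call:
jog_arm(motion="60 0 0 0 0 0 0; 100 0 0 0 0 0 0; 100 0 0 0 0 0 0; 100 0 0 0 0 0 0; 100 0 0 0 0 0 0")

```text
time: 10.35
tool_pos: [0.5954, -0.0503, 0.1263]
tool_rot: [0.0, 1.0, -0.003, -0.0]
contact_force: [0.4, -0.5, -0.1]
gripper_width: 0.996
grasp_force: 0.0
```

```bash
python3 -c "
from h import *
to((.595,-.0495,.127),0)
f=grab_frame('wrist');P=cloud(f);save(f,'w5');np.savez('w5.npz',P=P,c=f['color'])
m=(np.hypot(P[...,0]-.595,P[...,1]+.05)<.03)&(P[...,2]>.162)&(P[...,2]<.19)
q=P[m];print(m.sum(),np.median(q,0),q.max(0),cv2.minEnclosingCircle(q[q[:,2]>.168][:,:2].astype(np.float32)))
print(place_of('wrist','chuck_nose')[:1])"
```

```text
shift [-0.0009 -0.0015 -0.0015] turn [ 0.      0.0001 -0.0041] heading -0.0062 pos [ 0.5954 -0.0503  0.1263] F [ 0.39 -0.51 -0.11] t 10.35
4894 [ 0.60123085 -0.04946935  0.17339384] [ 0.61339513 -0.0316832   0.17618452] ((0.596511721611023, -0.04973609745502472), 0.015765110030770302)
[{'at': [0.5949, -0.0485, 0.1704], 'p': 0.56}]
```

View pics/w5.png

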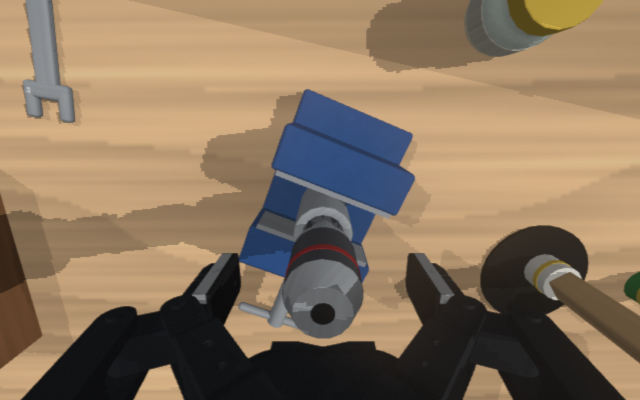

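Call:
jog_arm(motion="100 0 0 -0.1 0 0 0; 100 0 0 -0.2 0 0 0; 100 -0.04 0.1 -0.24 0 0 0; 100 -0.08 0.22 -0.24 0 0 0; 100 -0.12 0.34 -0.24 0 0 0")

```text
time: 11.08
tool_pos: [0.5345, -0.2199, 0.2472]
tool_rot: [0.0, 1.0, -0.003, 0.001]
contact_force: [0.7, 0.5, -0.5]
gripper_width: 0.999
grasp_force: 0.0
```

Call:
jog_arm(motion="100 -0.05 0.11 0.06 0 0 0; 100 -0.05 0.11 0.06 0 0 0; 100 -0.05 0.11 0.06 0 0 0; 100 -0.05 0.11 0.06 0 0 0; 100 -0.05 0.11 0.06 0 0 0")

```text
time: 11.7
tool_pos: [0.5106, -0.2723, 0.2172]
tool_rot: [0.0, 1.0, -0.002, 0.001]
contact_force: [-0.6, -0.1, 0.4]
gripper_width: 1.003
grasp_force: 0.0
```

```bash
python3 -c "
from h import *
f=grab_frame('wrist');P=cloud(f);save(f,'w6');np.savez('w6.npz',P=P,c=f['color'])
m=(np.hypot(P[...,0]-.514,P[...,1]+.278)<.03)&(P[...,2]>.112)&(P[...,2]<.13)
q=P[m];r=cv2.minAreaRect(q[:,:2].astype(np.float32));print(m.sum(),np.median(q,0),r)
v,u=np.nonzero(m);print(cv2.minAreaRect(np.c_[u,v].astype(np.float32)))
m=(np.hypot(P[...,0]-.51,P[...,1]+.273)<.07)&(P[...,2]<.007)&(f['color'].max(-1)<70)
print('pad',cv2.minEnclosingCircle(P[m][:,:2].astype(np.float32)))
to((.514,-.278,.23),0)
print(place_of('wrist','drift'),place_of('wrist','pad')[:1])"
```

```text
627 [ 0.51625563 -0.27736173  0.11999879] ((0.5152372121810913, -0.27773013710975647), (0.0221042949706316, 0.022037610411643982), 32.85663986206055)
((329.4615783691406, 197.6923370361328), (25.51620864868164, 24.961509704589844), 56.3099365234375)
pad ((0.5077467560768127, -0.27337369322776794), 0.0551598034799099)
shift [ 0.0072  0.0111 -0.0258] turn [ 0.0004 -0.0007 -0.0029] heading -0.0043 pos [ 0.5104 -0.2724  0.2171] F [ 1.3  -0.76  0.57] t 11.75
[{'at': [0.5157, -0.2756, 0.0067], 'p': 0.94}, {'at': [0.4936, -0.3946, -0.0005], 'p': 0.77}] [{'at': [0.5106, -0.2706, 0.0017], 'p': 0.83}]
```

View pics/w6.png

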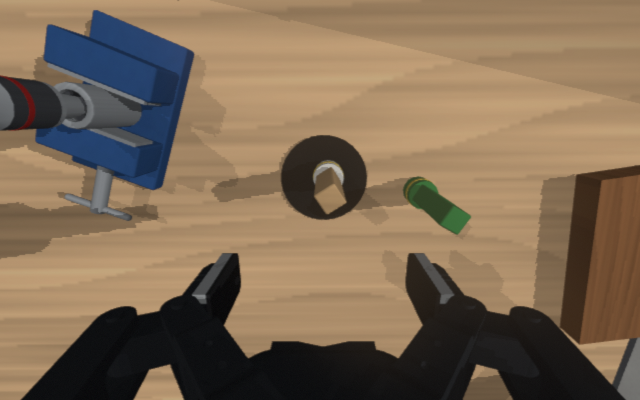

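Call:
jog_arm(motion="100 0.009 0.01 0 0 0 -0.12; 100 0.009 0.01 0 0 0 -0.24; 100 0.009 0.01 0 0 0 -0.36; 100 0.009 0.01 0 0 0 -0.385; 100 0.009 0.01 0 0 0 -0.385")

```text
time: 12.48
tool_pos: [0.5143, -0.2781, 0.2164]
tool_rot: [0.0, 0.959, 0.282, 0.0]
contact_force: [0.3, -0.1, -0.2]
gripper_width: 1.001
grasp_force: 0.0
```

```bash
python3 -c "
from h import *
to((.515,-.2775,.064),.573)"
```

```text
shift [ 1.800e-03 -2.000e-04  3.048e-01] turn [ 0.0001 -0.0001 -0.0011] heading 0.5713 pos [ 0.5143 -0.2781  0.2164] F [ 0.3  -0.13 -0.22] t 12.47
```

Call:
jog_arm(motion="100 0.002 0 0.08 0 0 0; 100 0.002 0 0.18 0 0 0; 100 0.002 0 0.26 0 0 0; 100 0.002 0 0.304 0 0 0; 100 0.002 0 0.304 0 0 0")

```text
time: 13.1
tool_pos: [0.5135, -0.2766, 0.0619]
tool_rot: [-0.002, 0.96, 0.282, -0.001]
contact_force: [-0.1, -0.3, 0.4]
gripper_width: 1.002
grasp_force: 0.0
```

Call:
jog_arm(motion="0 0 0 0 0 0 0; 0 0 0 0 0 0 0; 0 0 0 0 0 0 0; 0 0 0 0 0 0 0; 0 0 0 0 0 0 0")

```text
time: 13.72
tool_pos: [0.5156, -0.2783, 0.0654]
tool_rot: [0.001, 0.959, 0.282, 0.001]
contact_force: [-0.9, -1.0, 3.9]
gripper_width: 0.254
grasp_force: 59.7
```

Call:
jog_arm(motion="0 0 0 -0.01 0 0 0; 0 0 0 -0.05 0 0 0; 0 0 0 -0.15 0 0 0; 0 0 0 -0.25 0 0 0; 0 0 0 -0.35 0 0 0")

```text
time: 14.35
tool_pos: [0.5146, -0.2775, 0.2417]
tool_rot: [0.0, 0.959, 0.282, 0.0]
contact_force: [0.3, 0.6, -1.9]
gripper_width: 0.254
grasp_force: 59.3
```

```bash
python3 -c "
from h import *
print(state()['gripper_width'])
to((.596,-.0498,.255))"
```

```text
0.25352893271452825
shift [ 0.3833 -0.2951 -0.0266] turn [ 0.0002 -0.0001 -0.    ] heading 0.5713 pos [ 0.5146 -0.2775  0.2417] F [ 0.32  0.6  -1.91] t 14.35
```

Call:
jog_arm(motion="0 0.05 -0.04 -0.04 0 0 0; 0 0.38 -0.295 -0.04 0 0 0; 0 0.38 -0.295 -0.04 0 0 0; 0 0.38 -0.295 -0.04 0 0 0; 0 0.38 -0.295 -0.04 0 0 0")

```text
time: 14.98
tool_pos: [0.5953, -0.0478, 0.2601]
tool_rot: [-0.0, 0.959, 0.284, 0.0]
contact_force: [-0.2, -1.4, -2.0]
gripper_width: 0.25
grasp_force: 59.4
```

Call:
jog_arm(motion="0 0 0 0 0 0 0; 0 0 0 0 0 0 0; 0 0 0 0 0 0 0; 0 0 0 0 0 0 0; 0 0 0 0 0 0 0")

```text
time: 15.6
tool_pos: [0.5949, -0.0516, 0.2593]
tool_rot: [0.0, 0.96, 0.281, -0.0]
contact_force: [-0.3, -0.2, -2.4]
gripper_width: 0.252
grasp_force: 59.4
```

```bash
python3 -c "
from h import *
to((.596,-.0498,.25))
f=grab_frame('scene');P=cloud(f);c=f['color'];np.savez('s7.npz',P=P,c=c)
w=grab_frame('wrist')['color']
cv2.imwrite('pics/s7.png',np.vstack([cv2.resize(c[90:240,200:400,::-1],(600,450),interpolation=3)[:300],cv2.resize(w[:,80:560,::-1],(600,500))[:300]]))
print(place_of('scene','drift')[:2],place_of('scene','chuck_nose')[:2])"
```

```text
shift [ 0.0039 -0.0018  0.0186] turn [-0.      0.0001 -0.    ] heading 0.5703 pos [ 0.5949 -0.0516  0.2593] F [-0.29 -0.16 -2.37] t 15.6
[{'at': [0.4948, -0.3948, -0.0029], 'p': 0.76}, {'at': [0.593, -0.0537, 0.1997], 'p': 0.73}] [{'at': [0.5991, -0.0508, 0.1749], 'p': 0.79}, {'at': [0.6535, 0.3941, 0.1007], 'p': 0.61}]
```

View pics/s7.png

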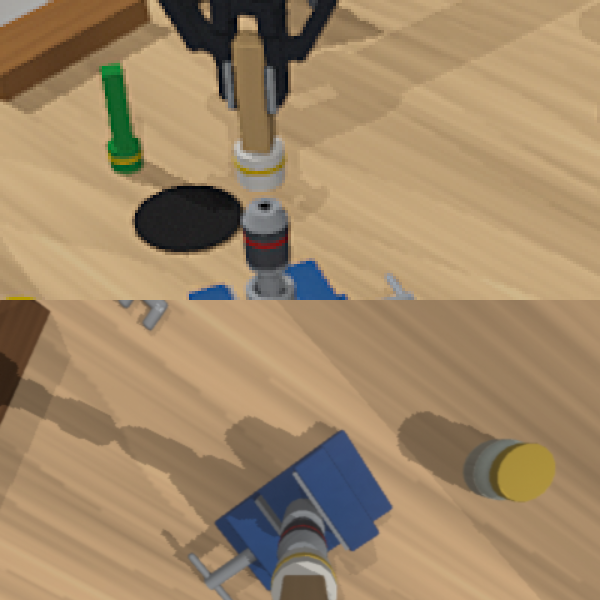

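Call:
jog_arm(motion="0 0.004 -0.002 0.005 0 0 0; 0 0.004 -0.002 0.015 0 0 0; 0 0.004 -0.002 0.025 0 0 0; 0 0.004 -0.002 0.032 0 0 0; 0 0.004 -0.002 0.034 0 0 0")

```text
time: 16.42
tool_pos: [0.5959, -0.049, 0.2417]
tool_rot: [-0.0, 0.959, 0.282, -0.0]
contact_force: [-0.5, -0.4, -2.2]
gripper_width: 0.247
grasp_force: 59.4
```

Call:
jog_arm(motion="0 0 0 0.002 0 0 0; 0 0 0 0.004 0 0 0; 0 0 0 0.006 0 0 0; 0 0 0 0.008 0 0 0; 0 0 0 0.01 0 0 0")

```text
time: 17.05
tool_pos: [0.5961, -0.049, 0.2373]
tool_rot: [-0.0, 0.959, 0.282, 0.0]
contact_force: [0.7, 0.2, -2.3]
gripper_width: 0.25
grasp_force: 59.4
```

Call:
jog_arm(motion="0 0 0 0.002 0 0 0; 0 0 0 0.004 0 0 0; 0 0 0 0.006 0 0 0; 0 0 0 0.008 0 0 0; 0 0 0 0.01 0 0 0")

```text
time: 17.68
tool_pos: [0.5963, -0.0491, 0.2327]
tool_rot: [0.0, 0.959, 0.282, 0.0]
contact_force: [-0.1, 0.5, 0.0]
gripper_width: 0.249
grasp_force: 59.5
```

Call:
jog_arm(motion="0 0 0 0.002 0 0 0; 0 0 0 0.004 0 0 0; 0 0 0 0.006 0 0 0; 0 0 0 0.008 0 0 0; 0 0 0 0.008 0 0 0")

```text
time: 18.3
tool_pos: [0.5963, -0.0491, 0.2286]
tool_rot: [0.0, 0.959, 0.282, 0.0]
contact_force: [-0.2, 0.6, 2.1]
gripper_width: 0.252
grasp_force: 59.8
```

Call:
jog_arm(motion="0 0 0 0.002 0 0 0; 0 0 0 0.004 0 0 0; 0 0 0 0.006 0 0 0; 0 0 0 0.008 0 0 0; 0 0 0 0.008 0 0 0")

```text
time: 18.92
tool_pos: [0.5963, -0.0491, 0.2246]
tool_rot: [0.0, 0.959, 0.282, 0.0]
contact_force: [0.1, 0.3, 5.2]
gripper_width: 0.253
grasp_force: 60.2
```

Call:
jog_arm(motion="0 0 0 0.002 0 0 0; 0 0 0 0.004 0 0 0; 0 0 0 0.006 0 0 0; 0 0 0 0.006 0 0 0; 0 0 0 0.006 0 0 0")

```text
time: 19.55
tool_pos: [0.5964, -0.0491, 0.222]
tool_rot: [0.0, 0.959, 0.282, 0.0]
contact_force: [-0.4, 0.4, 6.3]
gripper_width: 0.248
grasp_force: 60.5
```

Call:
jog_arm(motion="0 0 0 0.002 0 0 0; 0 0 0 0.004 0 0 0; 0 0 0 0.006 0 0 0; 0 0 0 0.006 0 0 0; 0 0 0 0.006 0 0 0")

```text
time: 20.18
tool_pos: [0.5966, -0.0491, 0.2196]
tool_rot: [0.0, 0.959, 0.282, 0.001]
contact_force: [-0.4, 0.1, 8.2]
gripper_width: 0.245
grasp_force: 60.8
```

Call:
jog_arm(motion="0 0 0 0.002 0 0 0; 0 0 0 0.004 0 0 0; 0 0 0 0.006 0 0 0; 0 0 0 0.006 0 0 0; 0 0 0 0.006 0 0 0")

```text
time: 20.8
tool_pos: [0.5967, -0.0491, 0.2172]
tool_rot: [0.0, 0.959, 0.282, 0.001]
contact_force: [-1.5, 1.1, 9.4]
gripper_width: 0.252
grasp_force: 61.1
```

Call:
jog_arm(motion="0 0 0 0.002 0 0 0; 0 0 0 0.004 0 0 0; 0 0 0 0.006 0 0 0; 0 0 0 0.006 0 0 0; 0 0 0 0.006 0 0 0")

```text
time: 21.42
tool_pos: [0.5972, -0.0492, 0.2166]
tool_rot: [0.001, 0.959, 0.282, 0.002]
contact_force: [-4.2, 1.1, 16.2]
gripper_width: 0.248
grasp_force: 62.0
```

Call:
jog_arm(motion="0 0 0 0.001 0 0 0; 0 0 0 0.002 0 0 0; 0 0 0 0.003 0 0 0; 0 0 0 0.003 0 0 0; 0 0 0 0.003 0 0 0")

```text
time: 22.05
tool_pos: [0.5976, -0.0492, 0.2166]
tool_rot: [0.001, 0.959, 0.282, 0.002]
contact_force: [-5.5, 1.3, 20.1]
gripper_width: 0.252
grasp_force: 62.5
```

Call:
jog_arm(motion="0 0 0 0.001 0 0 0; 0 0 0 0.002 0 0 0; 0 0 0 0.002 0 0 0; 0 0 0 0.002 0 0 0; 0 0 0 0.002 0 0 0")

```text
time: 22.68
tool_pos: [0.5979, -0.0492, 0.2166]
tool_rot: [0.001, 0.959, 0.282, 0.003]
contact_force: [-5.8, 2.0, 23.9]
gripper_width: 0.25
grasp_force: 62.8
```

Call:
jog_arm(motion="0 0 0 -0.01 0 0 0; 0 0 0 -0.03 0 0 0; 0 0 0 -0.07 0 0 0; 0 0 0 -0.12 0 0 0; 0 0 0 -0.14 0 0 0")

```text
time: 23.3
tool_pos: [0.5968, -0.0492, 0.282]
tool_rot: [0.001, 0.959, 0.282, 0.001]
contact_force: [0.2, -0.5, -2.2]
gripper_width: 0.249
grasp_force: 59.5
```

```bash
python3 -c "
from h import *
f=grab_frame('scene');P=cloud(f);c=f['color']
print(place_of('scene','chuck_shoulder')[:2],place_of('scene','drift')[:2])
w=grab_frame('wrist')
Q=cloud(w)
cv2.imwrite('pics/s8.png',np.hstack([cv2.resize(c[70:230,220:380,::-1],(400,400),interpolation=3),cv2.resize(w['color'][:,120:520,::-1],(400,400))]))
m=(np.hypot(Q[...,0]-.596,Q[...,1]+.05)<.03)&(Q[...,2]>.12)&(Q[...,2]<.165);print(m.sum(),Q[m].max(0) if m.any() else '')
to((.510,-.2735,.28))"
```

```text
[{'at': [0.5962, -0.0509, 0.1061], 'p': 0.86}] [{'at': [0.5951, -0.0507, 0.2185], 'p': 0.93}, {'at': [0.4943, -0.3944, -0.0032], 'p': 0.53}]
814 [ 0.61402131 -0.03108628  0.15883355]
shift [-0.3871  0.2849 -0.002 ] turn [-0.0006  0.0006 -0.    ] heading 0.5713 pos [ 0.5958 -0.049   0.279 ] F [ 0.85 -0.2  -2.11] t 23.5
```

View pics/s8.png

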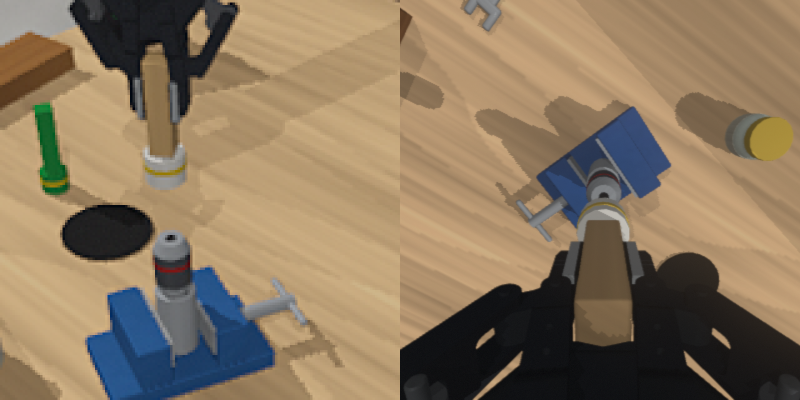

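Call:
jog_arm(motion="0 -0.387 0.285 0 0 0 0; 0 -0.387 0.285 0 0 0 0; 0 -0.387 0.285 0 0 0 0; 0 -0.387 0.285 0 0 0 0; 0 -0.387 0.285 0 0 0 0")

```text
time: 24.12
tool_pos: [0.5084, -0.2763, 0.278]
tool_rot: [-0.001, 0.96, 0.279, -0.001]
contact_force: [-0.4, -0.2, -2.3]
gripper_width: 0.252
grasp_force: 59.8
```

Call:
jog_arm(motion="0 0 0 0.1 0 0 0; 0 0 0 0.2 0 0 0; 0 0 0 0.3 0 0 0; 0 0 0 0.37 0 0 0; 0 0 0 0.39 0 0 0")

```text
time: 24.75
tool_pos: [0.5084, -0.2709, 0.0807]
tool_rot: [-0.003, 0.959, 0.282, -0.002]
contact_force: [0.3, -0.4, -2.2]
gripper_width: 0.249
grasp_force: 59.7
```

Call:
jog_arm(motion="0 0 0 0.01 0 0 0; 0 0 0 0.015 0 0 0; 0 0 0 0.018 0 0 0; 0 0 0 0.02 0 0 0; 0 0 0 0.02 0 0 0")

```text
time: 25.38
tool_pos: [0.5106, -0.2737, 0.0752]
tool_rot: [0.0, 0.959, 0.282, 0.0]
contact_force: [-0.3, 0.9, -2.1]
gripper_width: 0.247
grasp_force: 59.7
```

Call:
jog_arm(motion="0 0 0 0.004 0 0 0; 0 0 0 0.008 0 0 0; 0 0 0 0.012 0 0 0; 0 0 0 0.015 0 0 0; 0 0 0 0.015 0 0 0")

```text
time: 26.0
tool_pos: [0.5102, -0.2734, 0.067]
tool_rot: [-0.0, 0.959, 0.282, -0.0]
contact_force: [-0.3, -0.2, -2.2]
gripper_width: 0.247
grasp_force: 59.7
```

Call:
jog_arm(motion="0 0 0 0.001 0 0 0; 0 0 0 0.002 0 0 0; 0 0 0 0.003 0 0 0; 0 0 0 0.003 0 0 0; 0 0 0 0.003 0 0 0")

```text
time: 26.62
tool_pos: [0.5104, -0.2736, 0.0658]
tool_rot: [-0.0, 0.959, 0.282, -0.0]
contact_force: [-0.2, 0.4, -1.7]
gripper_width: 0.247
grasp_force: 59.7
```

Call:
jog_arm(motion="0 0 0 0.001 0 0 0; 0 0 0 0.002 0 0 0; 0 0 0 0.003 0 0 0; 0 0 0 0.003 0 0 0; 0 0 0 0.003 0 0 0")

```text
time: 27.25
tool_pos: [0.5106, -0.2737, 0.0654]
tool_rot: [0.0, 0.959, 0.282, -0.0]
contact_force: [-2.8, 1.5, 5.2]
gripper_width: 0.251
grasp_force: 60.9
```

Touching down; release and go straight up.

Call:
jog_arm(motion="30 0 0 0 0 0 0; 45 0 0 0 0 0 0; 80 0 0 0 0 0 0; 100 0 0 0 0 0 0; 100 0 0 0 0 0 0")

```text
time: 27.88
tool_pos: [0.5104, -0.2736, 0.0642]
tool_rot: [-0.0, 0.959, 0.282, -0.0]
contact_force: [-0.4, -0.3, 0.2]
gripper_width: 1.001
grasp_force: 0.0
```

Call:
jog_arm(motion="100 0 0 -0.05 0 0 0; 100 0 0 -0.15 0 0 0; 100 0 0 -0.25 0 0 0; 100 0 0 -0.35 0 0 0; 100 0 0 -0.35 0 0 0")

```text
time: 28.5
tool_pos: [0.5127, -0.2752, 0.2458]
tool_rot: [0.004, 0.959, 0.282, 0.003]
contact_force: [-0.5, -0.0, -0.6]
gripper_width: 1.0
grasp_force: 0.0
```

```bash
python3 -c "
from h import *
f=grab_frame('scene');c=f['color']
for t in ['chuck_shoulder','drift','pad','jar','centre','wrench']: print(t,[(np.round(r['at'],3),round(r['p'],2)) for r in place_of('scene',t)[:2]])
w=grab_frame('wrist')
cv2.imwrite('pics/s9.png',np.hstack([cv2.resize(c[70:230,220:380,::-1],(400,400),interpolation=3),cv2.resize(w['color'][:,120:520,::-1],(400,400))]))"
```

```text
chuck_shoulder [(array([ 0.594, -0.051,  0.103]), 0.79), (array([0.656, 0.393, 0.047]), 0.69)]
drift [(array([ 0.505, -0.274,  0.001]), 0.67), (array([ 0.511, -0.273,  0.006]), 0.62)]
pad [(array([ 0.508, -0.272,  0.001]), 0.92)]
jar [(array([ 0.75 , -0.197,  0.001]), 0.6), (array([ 0.506, -0.273,  0.002]), 0.53)]
centre [(array([0.482, 0.304, 0.015]), 0.69)]
wrench [(array([0.75 , 0.177, 0.   ]), 0.74)]
```

View pics/s9.png

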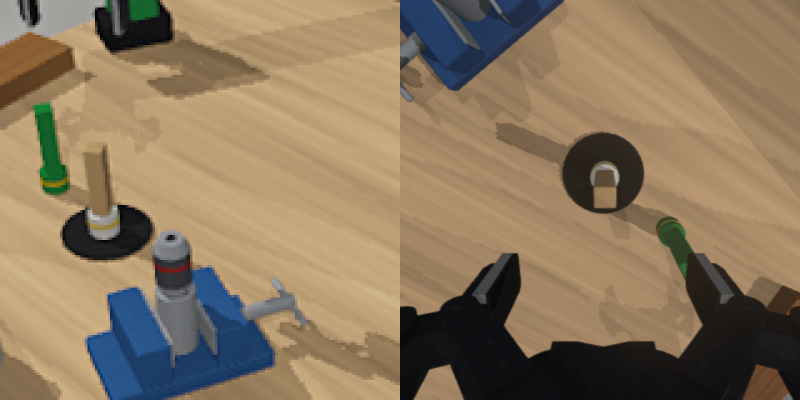

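The drift stands upright in the middle of its pad (left view, about 100,190) and the chuck is seated in the sleeve (172,270).

```bash
python3 -c "
from h import *
print(job_done())"
```

```text
the job is handed in; nothing more can be done
None
```

The job is handed in: the chuck bottomed in the sleeve with its shoulder about 8 mm above the face, after a final drift push of about 26 N. The drift is back upright on its pad, and the jar, brass centre and wrench are where they were; the hand-in gave no verdict.

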